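# Park the film cutter and hold the vacuum sealer's lid open

### The job

Get the vacuum sealer ready for a new roll of film: first, with its lid still shut, slide the blue cutter along its rail all the way to the red stop. Then lift the sprung lid by its steel bar handle and hold it open at 50 degrees, leaving the cutter parked and the other things on the worktop where they are. The lid snaps shut if let go, so finish while still holding it steady at 50 degrees, gripper on the lid.

Things in the scene. Friction and masses are not known exactly. Their poses are not given: they have to be found in the camera images.
- sealer: The vacuum sealer, a white appliance fixed to the worktop, 236 mm deep (x), 300 mm wide (y), 35 mm high at its front ledge and about 84 mm at the shut lid. Origin on the worktop under it, 152 mm behind its front face. Its x axis points from its front (cutter rail) to its back (lid hinge), y to its left along the rail towards the red stop, z up. It stands turned up to 0.25 rad about z.
- cutter (a joint): Slide of the cutter along the sealer's +y, in m: 0 at the right end of the rail (grey block), about 0.208 against the red parking stop at the left end. About 1.5 N of friction plus 2 N per m/s; it stays where it is left.
- cutter_grip (a point): Centre of the cutter's blue upright grip, at z = 67 mm. The grip is 22 mm (sealer x) by 18 mm (sealer y, along the rail), from 48 to 82 mm above the worktop, on a black shoe 30 x 40 mm whose underside is at 37 mm. The rail runs 130 mm in front of the sealer's origin, and the ledge below is at 35 mm.
- park_stop (a point): Top centre of the rail-side face of the red stop block, 57 mm above the worktop. The cutter is parked when the left face of its 40 mm shoe touches the block, so its grip's centre is then 20 mm from this point along sealer y.
- sealer_lid (a joint): Angle of the grey lid in rad: 0 shut, grows as the front edge is lifted, stop at 1.31 (75 degrees); 50 degrees is 0.873. A spring and its 0.3 kg weight always pull it shut (about 2 to 4 N at the handle).
- lid_handle (a point): Middle of the lid's handle: a round steel bar 12 mm thick, along sealer y, clear for 80 mm between its two end posts, 98 mm above the worktop when shut, 63 mm above the ledge and 40 mm in front of the lid's front edge. It lies 138 mm in front of and 22 mm above the hinge axis when shut, and turns with the lid; a 10 mm thick lid panel, top 8 mm above the hinge axis, lies behind it. A jaw that closes across the bar, pointing down, lets the bar turn within it as the lid rises.
- lid_hinge (a point): Middle of the lid's hinge axis, which runs along sealer y at 76 mm height, 70 mm behind the sealer's origin.
- tin: Bystander, loose: low green tin with golden lid, 75 mm across, 58 mm high; origin under its centre.
- film_roll: Bystander, loose: the new roll of white film standing on end, 48 mm across, 240 mm high; origin under its centre.
- mug: Bystander, loose: orange mug, 101 mm high, 81 mm across, 113 mm with its handle; origin on its underside.
- spice_jar: Bystander, loose: spice jar with a red cap, 45 mm across, 106 mm high; origin under its centre.

How it is judged:
By the outcome, as a careful person would: the job done as asked, in the order asked, and still so for the second after the job is handed in, while the arm keeps its last pose, push and grip.
It also fails if it takes over 45 s, if anything falls off the work surface, if the arm or the gripper's body presses on something with over 40 N, if the wrist force passes 120 N, or if a joint passes its speed limit or range.

### The arm

A 6-joint arm with a two-finger parallel gripper is mounted at the origin on a cart in front of the work surface, level with it; the furniture and walls round the work are solid. World frame = base frame: x ahead of the robot, y to its left, z up, the work surface at z = 0. Lengths are in m, angles in rad, forces in N, time in s.
With the tool pointing down it reaches from about 0.425 to 0.95 m from the base axis. Payload 3.5 kg.
Tool frame: the origin (TCP) lies midway between the tips of the shut fingers; the grasp point (between the pads) lies 19 mm behind it; z points along the fingers, y is the line along which they close (so a half turn about z gives the same grasp; the last joint's range is limited). The gripper opens to 85 mm and grips with 20 to 120 N. Pads are 22 mm wide; open, the fingers measure 114 mm over their backs; the gripper's body (76 mm by 85 mm) begins 54 mm behind the grasp point. The pads swing forward as they close: fully open they stand 13 mm farther back than shut.
Start: joints at [1, 0.286, 1.577, -0, 1.279, -0.15], TCP at [0.276, 0.616, 0.231] pointing down, gripper open.
Joint ranges: [-2.77, 2.77], [-0.9, 2.22], [0.21, 2.48], [-1.53, 4.67], [0.24, 2.81], [-2.84, 2.84]. Speed limits (rad/s): [2.79, 2.79, 3.14, 3.14, 3.14, 3.14].

### API

Orientations are given as a unit quaternion [x, y, z, w].
In Python, from plant import * gives the robot as it stands.
- The arm moves only by the tool move_arm, never from a script. Its argument "moves" is a list of rows, each a list of 3 entries, a list of its own where there are three numbers: the opening, from 0 (shut) to 1 (fully open), then the shift along the tool's x, y, z in m, then the turn, a rotation vector about the tool's x, y, z in rad. A call has exactly 10 rows; each row shifts and turns the commanded pose from where the row before left it, along the tool's axes as they then stand; what a row does not reach is not made up. A row lasts 1/12 s, in which the tool goes at most 41.7 mm and 7.16 degrees, less where a joint would pass 70% of its speed; a pose out of reach is approached as far as the arm can. A call is refused whole if a number of a shift passes 0.0417 or a number of a turn 0.125, either way. A call with a gripper value outside its range is refused whole. The fingers move at their own pace and stop on an object; "grip_force" is the grip in N (left out, the last holds). Time passes only in rows, so rows that do not move let the fingers close, or fill a call up. It gives the time, the measured TCP pose, the force, the opening and the grip force at its end, in the units of the state.
- get_state(): the state, without advancing time (a new reading comes with each control period).
- read_camera(name): name is "scene" or "side" or "wrist"; returns the picture (400x640x3 uint8, red, green, blue); there is no depth.
- camera_params(name): a dict with "fx", "fy", "cx", "cy" (pixels), "k1" (the pictures are not rectified: a ray, as slopes to the right and down, at radius r is drawn at 1 + k1 r^2 times it, then the intrinsics apply), "rvec" (rotation vector, rad) and "tvec" (3), from world to camera coordinates, as OpenCV has them; the wrist camera has in their place "tool_from_camera" (4x4, takes a point from camera to tool coordinates, whose origin is the TCP and whose axes are the flange's). Camera axes: x right, y down, z forward; pixel columns grow to the right and rows downward; lengths in m; the calibration is good to about 2 mm. A picture is of the moment at which its call begins: read the wrist's pose just before it. camera_params takes no time and is no camera call.
- sign_off(): hands the job in; it is judged then, once.
The state is a dict: "time": time; "qpos": joint angles; "dq": joint speeds; "joint_efforts": joint torques, N m; "eef_pos": TCP position; "tcp_rot": TCP orientation; "contact_force": force on the tool from outside, world axes, zero at the start; "wrist_torque": the same for the moment, N m; "opening": opening from 0.0 (shut) to 1.0 (fully open); "finger_force": force on a finger pad.
Only numpy, scipy, OpenCV 4.12 (cv2) and the standard library are available. Lean on these libraries where they do the work, as an engineer would, in place of code of your own. Each camera call takes 0.05 s, during which the arm holds its last target. There are 200 camera calls.

## Working session

There is one attempt and no reset: what is moved stays moved. The work goes in short steps, Python scripts to look and compute and a tool call to move; the robot and the scene stay as the last step left them, time stands still between calls to the robot, and variables do not carry over. Pictures are saved under pics/ and viewed, at most 10 in all, crops included, and the job is handed in when it is done.

Besides the shell and the picture viewer there is one more tool, called after ">>>" as name(argument=value, ...), one argument or row to a line, values as JSON. move_arm: Moves the arm, as the interface text tells. Its arguments: {"type":"object","properties":{"moves":{"type":"array"},"grip_force":{"type":"number"}},"required":["moves"]}

```bash
ls; mkdir -p pics; python3 - <<'E'
from plant import *
import cv2,json
s=get_state();print(s)
for n in("scene","side","wrist"):
    p=camera_params(n);print(n,p)
    cv2.imwrite(f"pics/{n}0.png",cv2.cvtColor(read_camera(n),cv2.COLOR_RGB2BGR))
E
```

```text
pics
{'time': 0.0, 'qpos': array([ 1.00002091e+00,  2.87196583e-01,  1.57817285e+00, -9.65845208e-06,
        1.27859486e+00, -1.49958303e-01]), 'dq': array([-0.00030941, -0.0002856 , -0.00120447, -0.00051285,  0.00199053,
       -0.00159724]), 'joint_efforts': array([-8.84798283e-06, -4.05963814e+01, -2.92636800e+01, -1.29657524e-04,
        5.79869054e-03, -1.68544295e-05]), 'eef_pos': array([0.27533361, 0.61557553, 0.22992881]), 'tcp_rot': array([ 2.08857950e-01,  9.77945270e-01, -1.11128179e-03, -4.13814951e-04]), 'contact_force': array([ 0.44478912, -1.32561916, -0.3146469 ]), 'wrist_torque': array([-0.03212591,  0.03057561, -0.02529395]), 'finger_force': 0.0, 'opening': 0.9963522836619559}
scene {'fx': 512.2731062151965, 'fy': 512.2731062151965, 'cx': 320.70001204532133, 'cy': 206.37026420684424, 'k1': -0.15199213798755776, 'rvec': array([ 0.78456679, -2.58179126,  1.07446636]), 'tvec': array([0.50625172, 0.24947603, 1.42244796])}
side {'fx': 415.33620955694516, 'fy': 415.33620955694516, 'cx': 328.0832443807102, 'cy': 205.01893967951918, 'k1': -0.09189668619676267, 'rvec': array([ 0.13152467, -2.68938934,  1.55345331]), 'tvec': array([0.5773518 , 0.0864028 , 1.48370929])}
wrist {'fx': 290.698216408418, 'fy': 290.698216408418, 'cx': 324.6157141356187, 'cy': 196.3568990558595, 'k1': -0.03554472069165247, 'tool_from_camera': array([[ 2.53727314e-04, -9.55850318e-01, -2.93853883e-01,
         7.56658233e-02],
       [ 9.99999814e-01,  4.05689660e-04, -4.56183606e-04,
         2.39231861e-04],
       [ 5.55256727e-04, -2.93853713e-01,  9.55850243e-01,
        -1.42657484e-01],
       [ 0.00000000e+00,  0.00000000e+00,  0.00000000e+00,
         1.00000000e+00]])}
```

View pics/scene0.png

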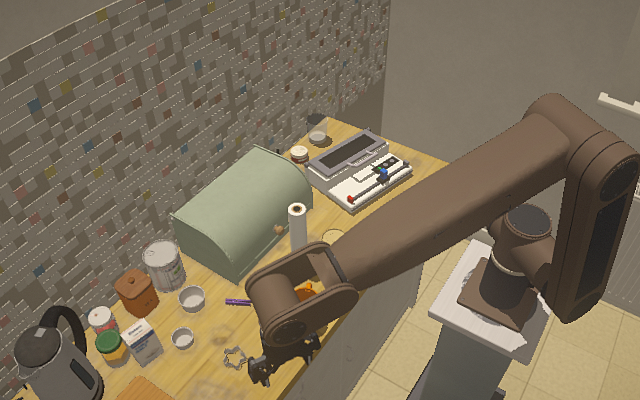

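View pics/side0.png

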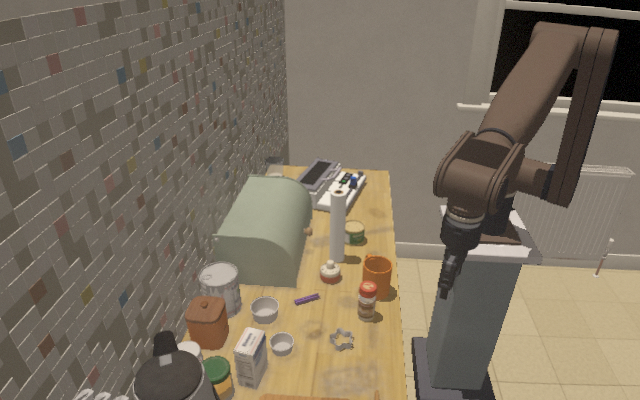

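The scene view shows the sealer at the far right of the worktop: red stop near (351,198), blue cutter near (382,175). The film roll, tin and mug stand to its left. I'll localise the red and blue parts and enlarge the sealer.

```bash
cat > h.py <<'E'
import numpy as np,cv2
from scipy.spatial.transform import Rotation as R
from plant import *
def cam(n,s=None):
    p=camera_params(n);K=np.array([[p['fx'],0,p['cx']],[0,p['fy'],p['cy']],[0,0,1]]);D=np.array([p['k1'],0,0,0,0.])
    if n=='wrist':
        T=p['tool_from_camera'];Rt=R.from_quat(s['tcp_rot']).as_matrix()
        Rw=Rt@T[:3,:3];c=s['eef_pos']+Rt@T[:3,3]
    else:
        Rw=cv2.Rodrigues(p['rvec'])[0].T;c=-Rw@p['tvec']
    return K,D,Rw,c
def ray(C,uv):
    K,D,Rw,c=C
    q=cv2.undistortPoints(np.array([[uv]],float),K,D)[0,0]
    return c,Rw@np.array([q[0],q[1],1])
def onz(C,uv,z):
    c,d=ray(C,uv);return c+d*(z-c[2])/d[2]
def proj(C,P):
    K,D,Rw,c=C
    return cv2.projectPoints(np.array([P],float),cv2.Rodrigues(Rw.T)[0],-Rw.T@c,K,D)[0][0,0]
def blobs(im,lo,hi,amin=8):
    h=cv2.cvtColor(im,cv2.COLOR_RGB2HSV);m=cv2.inRange(h,np.array(lo),np.array(hi))
    n,l,st,ce=cv2.connectedComponentsWithStats(m)
    return [(ce[i].round(1).tolist(),st[i].tolist()) for i in range(1,n) if st[i][4]>=amin]
E
python3 - <<'E'
from h import *
for n in("scene","side"):
    im=cv2.cvtColor(cv2.imread(f"pics/{n}0.png"),cv2.COLOR_BGR2RGB);C=cam(n)
    for nm,lo,hi,z in(("blue",(100,120,40),(125,255,255),.067),("red",(0,150,90),(8,255,255),.052)):
        for ce,st in blobs(im,lo,hi): print(n,nm,ce,st,onz(C,ce,z).round(3))
a=cv2.imread("pics/scene0.png")[110:220,290:450];b=cv2.imread("pics/side0.png")[150:260,260:420]
cv2.imwrite("pics/crop0.png",np.vstack([cv2.resize(x,None,fx=2.7,fy=2.7,interpolation=2) for x in(a,b)]))
E
```

```text
scene blue [383.3, 170.1] [380, 168, 7, 5, 20] [ 0.505 -0.218  0.067]
scene red [350.0, 198.9] [348, 195, 5, 8, 29] [ 0.533 -0.052  0.052]
scene red [111.8, 321.5] [110, 320, 4, 4, 8] [0.81  0.693 0.052]
side blue [352.3, 177.3] [351, 176, 4, 3, 9] [ 0.503 -0.226  0.067]
side red [367.2, 290.1] [360, 281, 17, 17, 125] [0.436 0.429 0.052]
```

View pics/crop0.png

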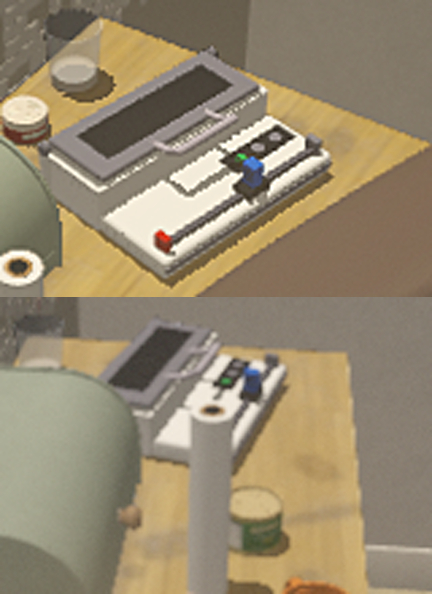

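Crop: blue cutter about two thirds along the rail, red stop at its front left end, handle bar on the lid's front edge. Estimates: cutter ≈ (0.505,-0.22), stop ≈ (0.533,-0.052), so yaw ≈ -0.17. I'll go high towards the sealer, above the film roll.

>>> move_arm(
  moves=[
    [0.4, [-0.026, -0.029, -0.01], [0, 0, 0]],
    [0.4, [-0.026, -0.029, -0.01], [0, 0, 0]],
    [0.4, [-0.026, -0.029, -0.01], [0, 0, 0]],
    [0.4, [-0.026, -0.029, -0.01], [0, 0, 0]],
    [0.4, [-0.026, -0.029, -0.01], [0, 0, 0]],
    [0.4, [-0.026, -0.029, -0.01], [0, 0, 0]],
    [0.4, [-0.026, -0.029, -0.01], [0, 0, 0]],
    [0.4, [-0.026, -0.029, -0.01], [0, 0, 0]],
    [0.4, [-0.026, -0.029, -0.01], [0, 0, 0]],
    [0.4, [-0.026, -0.029, -0.01], [0, 0, 0]],
  ],
)

```text
time: 0.98
eef_pos: [0.3944, 0.2434, 0.3316]
tcp_rot: [0.209, 0.978, -0.0, 0.0]
contact_force: [1.0, 0.0, 0.6]
opening: 0.399
finger_force: 0.0
```

>>> move_arm(
  moves=[
    [0.4, [-0.027, -0.028, 0], [0, 0, 0.12]],
    [0.4, [-0.03, -0.025, 0], [0, 0, 0.12]],
    [0.4, [-0.033, -0.021, 0], [0, 0, 0.12]],
    [0.4, [-0.035, -0.017, 0], [0, 0, 0.12]],
    [0.4, [-0.037, -0.013, 0], [0, 0, 0.12]],
    [0.4, [-0.038, -0.008, 0], [0, 0, 0.12]],
    [0.4, [-0.039, -0.004, 0], [0, 0, 0.12]],
    [0.4, [-0.039, 0.001, 0], [0, 0, 0.12]],
    [0.4, [-0.038, 0.006, 0], [0, 0, 0.12]],
    [0.4, [-0.037, 0.01, 0], [0, 0, 0.12]],
  ],
)

```text
time: 1.82
eef_pos: [0.5237, -0.1237, 0.331]
tcp_rot: [0.727, 0.687, 0.0, -0.0]
contact_force: [0.6, 0.7, -0.7]
opening: 0.404
finger_force: 0.0
```

```bash
python3 - <<'E'
from h import *
s=get_state();im=read_camera("wrist");C=cam("wrist",s)
print(s['eef_pos'],s['tcp_rot'],s['qpos'].round(2))
for nm,lo,hi,z in(("blue",(100,120,40),(125,255,255),.082),("red",(0,150,70),(8,255,255),.057)):
    for ce,st in blobs(im,lo,hi,30): print(nm,ce,st,onz(C,ce,z).round(4))
cv2.imwrite("pics/w1.png",cv2.cvtColor(im,cv2.COLOR_RGB2BGR))
E
```

```text
[ 0.52369054 -0.12374895  0.33102279] [ 7.26801971e-01  6.86847046e-01  2.87695146e-05 -1.69080094e-04] [-0.42 -0.08  1.79  0.    1.43 -0.36]
blue [310.7, 215.8] [303, 206, 16, 19, 245] [ 0.4988 -0.1969  0.082 ]
red [330.8, 111.4] [324, 107, 15, 10, 113] [ 0.5355 -0.0544  0.057 ]
```

View pics/w1.png

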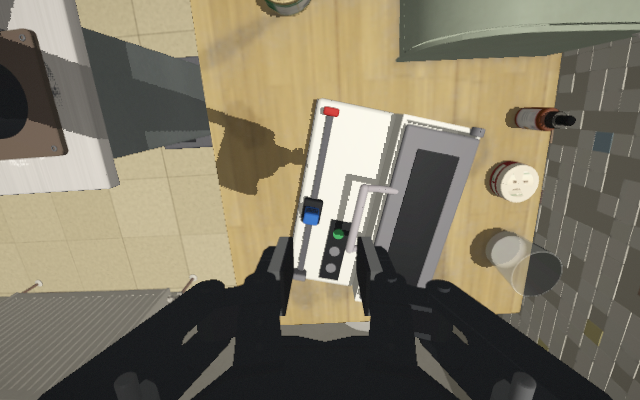

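Wrist view: red stop (331,111), blue grip (311,215), handle bar from (363,190) to (351,250), ledge front edge from (319,100) down to about (295,270). Next: yaw and handle.

```bash
python3 - <<'E'
from h import *
s=get_state();C=cam("wrist",s)
def yaw(a,b,z):
    A,B=onz(C,a,z),onz(C,b,z);d=A-B;print(A.round(4),B.round(4),'yaw',round(float(np.arctan2(-d[0],d[1])),3))
yaw((319,100),(294,272),.035)   # front edge of ledge
yaw((363.5,190),(351,249),.104) # bar
yaw((407,124),(358,300),.084)   # lid front edge
yaw((319,100),(319,100.1),.035)
im=cv2.imread("pics/w1.png")[90:310,270:440]
cv2.imwrite("pics/w1c.png",cv2.resize(im,None,fx=2.7,fy=2.7,interpolation=cv2.INTER_CUBIC))
E
```

```text
[ 0.522  -0.0454  0.035 ] [ 0.4591 -0.3232  0.035 ] yaw -0.223
[ 0.5738 -0.1634  0.104 ] [ 0.5541 -0.2489  0.104 ] yaw -0.227
[ 0.6354 -0.0833  0.084 ] [ 0.5632 -0.3504  0.084 ] yaw -0.264
[ 0.522  -0.0454  0.035 ] [ 0.522  -0.0455  0.035 ] yaw -0.07
```

View pics/w1c.png

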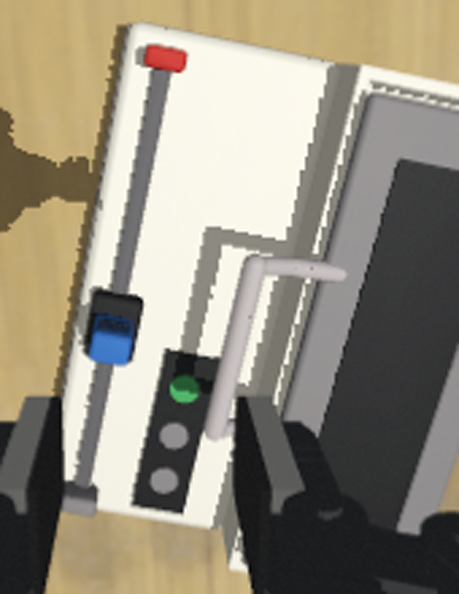

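>>> move_arm(
  moves=[
    [0, [0, 0, 0], [0, 0, 0.09]],
    [0, [0, 0, 0], [0, 0, 0.09]],
    [0, [-0.028, -0.002, 0.02], [0, 0, 0]],
    [0, [-0.028, -0.002, 0.02], [0, 0, 0]],
    [0, [-0.028, -0.002, 0.02], [0, 0, 0]],
    [0, [-0.028, -0.001, 0.02], [0, 0, 0]],
    [0, [0, 0, 0.035], [0, 0, 0]],
    [0, [0, 0, 0.035], [0, 0, 0]],
    [0, [0, 0, 0.035], [0, 0, 0]],
    [0, [0, 0, 0.035], [0, 0, 0]],
  ],
)

```text
time: 2.7
eef_pos: [0.4909, -0.2293, 0.1097]
tcp_rot: [0.784, 0.621, 0.0, 0.0]
contact_force: [0.4, -1.0, 0.8]
opening: -0.003
finger_force: 0.0
```

```bash
python3 - <<'E'
from h import *
s=get_state();im=read_camera("wrist");C=cam("wrist",s)
print(s['eef_pos'],s['tcp_rot'],s['qpos'].round(2))
Rt=R.from_quat(s['tcp_rot']).as_matrix()
for nm,lo,hi,z in(("blue",(100,120,40),(125,255,255),.082),("red",(0,150,70),(8,255,255),.057)):
    for ce,st in blobs(im,lo,hi,30):
        P=onz(C,ce,z);print(nm,ce,st,P.round(4),'tool',(Rt.T@(P-s['eef_pos'])).round(4))
cv2.imwrite("pics/w2.png",cv2.cvtColor(im,cv2.COLOR_RGB2BGR))
E
```

```text
[ 0.49085626 -0.22931991  0.10973675] [7.83730577e-01 6.21100931e-01 4.83403003e-05 1.14378311e-04] [-0.62  0.13  2.    0.    1.01 -0.39]
blue [326.6, 184.8] [309, 164, 37, 38, 1129] [ 0.4983 -0.2001  0.082 ] tool [0.0302 0.0006 0.0277]
```

View pics/w2.png

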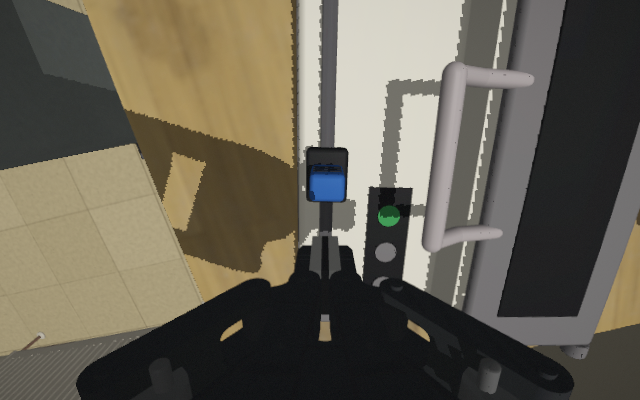

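Wrist view: grip at (327,187) straight ahead of the closed fingers, rail running up the picture, handle bar from (455,70) to (432,245). I'll refine the yaw from the bar.

```bash
python3 - <<'E'
from h import *
s=get_state();C=cam("wrist",s)
def yaw(a,b,z):
    A,B=onz(C,a,z),onz(C,b,z);d=A-B;print(A.round(4),B.round(4),((A+B)/2).round(4),'yaw',round(float(np.arctan2(-d[0],d[1])),3))
yaw((454,72),(432,242),.098)
yaw((330,5),(327,145),.040)
yaw((304,5),(299,230),.035)
print('tool yaw',2*np.arctan2(s['tcp_rot'][1],s['tcp_rot'][0])-np.pi/2)
E
```

```text
[ 0.5658 -0.1508  0.098 ] [ 0.5445 -0.2356  0.098 ] [ 0.5551 -0.1932  0.098 ] yaw -0.246
[ 0.5195 -0.0932  0.04  ] [ 0.498  -0.1773  0.04  ] [ 0.5087 -0.1353  0.04  ] yaw -0.25
[ 0.5037 -0.0879  0.035 ] [ 0.4616 -0.2372  0.035 ] [ 0.4827 -0.1625  0.035 ] yaw -0.275
tool yaw -0.2305484677935068
```

>>> move_arm(
  moves=[
    [0, [0, 0, 0.01], [0, 0, 0]],
    [0, [0, 0, 0.01], [0, 0, 0]],
    [0, [0, 0, 0.01], [0, 0, 0]],
    [0, [0, 0, 0.01], [0, 0, 0]],
    [0, [0, 0, 0.01], [0, 0, 0]],
    [0, [0, 0, 0], [0, 0, 0]],
    [0, [0.004, 0, 0], [0, 0, 0]],
    [0, [0.004, 0, 0], [0, 0, 0]],
    [0, [0.004, 0, 0], [0, 0, 0]],
    [0, [0, 0, 0], [0, 0, 0]],
  ],
)

```text
time: 3.58
eef_pos: [0.4946, -0.2172, 0.062]
tcp_rot: [0.783, 0.622, 0.0, 0.001]
contact_force: [-0.2, 0.3, 0.3]
opening: 0.003
finger_force: 0.0
```

>>> move_arm(
  moves=[
    [0, [0.006, 0, 0], [0, 0, 0.015]],
    [0, [0.01, 0, 0], [0, 0, 0]],
    [0, [0.012, 0, 0], [0, 0, 0]],
    [0, [0.012, 0, 0], [0, 0, 0]],
    [0, [0.012, 0, 0], [0, 0, 0]],
    [0, [0.012, 0, 0], [0, 0, 0]],
    [0, [0.012, 0, 0], [0, 0, 0]],
    [0, [0.012, 0, 0], [0, 0, 0]],
    [0, [0.01, 0, 0], [0, 0, 0]],
    [0, [0.005, 0, 0], [0, 0, 0]],
  ],
)

```text
time: 4.42
eef_pos: [0.519, -0.1159, 0.0612]
tcp_rot: [0.788, 0.616, -0.0, -0.0]
contact_force: [0.5, -2.4, 1.3]
opening: 0.0
finger_force: 0.8
```

```bash
python3 - <<'E'
from h import *
s=get_state();im=read_camera("wrist");C=cam("wrist",s)
print(s['eef_pos'],s['contact_force'])
Rt=R.from_quat(s['tcp_rot']).as_matrix()
for nm,lo,hi,z in(("blue",(100,120,40),(125,255,255),.082),("red",(0,150,70),(8,255,255),.057)):
    for ce,st in blobs(im,lo,hi,30):
        P=onz(C,ce,z);print(nm,ce,st,P.round(4),'tool',(Rt.T@(P-s['eef_pos'])).round(4))
cv2.imwrite("pics/w3.png",cv2.cvtColor(im,cv2.COLOR_RGB2BGR)[60:300,200:520])
E
```

```text
[ 0.51904976 -0.11593185  0.06119735] [ 0.54187855 -2.39673413  1.25576922]
blue [328.1, 223.7] [305, 195, 48, 54, 2150] [ 0.526 -0.092  0.082] tool [ 0.0249  0.0009 -0.0208]
red [328.2, 129.6] [307, 118, 43, 24, 971] [ 0.5357 -0.0535  0.057 ] tool [0.0646 0.0011 0.0042]
```

View pics/w3.png

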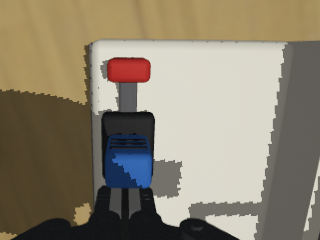

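The fingers push the grip. The shoe's edge (crop row 112) is about 16–18 mm short of the red stop (row 81). I'll push slowly to contact.

>>> move_arm(
  moves=[
    [0, [0.003, 0, 0], [0, 0, 0]],
    [0, [0.003, 0, 0], [0, 0, 0]],
    [0, [0.003, 0, 0], [0, 0, 0]],
    [0, [0.003, 0, 0], [0, 0, 0]],
    [0, [0.002, 0, 0], [0, 0, 0]],
    [0, [0.001, 0, 0], [0, 0, 0]],
    [0, [0.001, 0, 0], [0, 0, 0]],
    [0, [0.001, 0, 0], [0, 0, 0]],
    [0, [0, 0, 0], [0, 0, 0]],
    [0, [0, 0, 0], [0, 0, 0]],
  ],
)

```text
time: 5.3
eef_pos: [0.5231, -0.101, 0.0613]
tcp_rot: [0.788, 0.615, 0.0, -0.0]
contact_force: [-0.9, -1.0, -0.8]
opening: -0.001
finger_force: 0.3
```

>>> move_arm(
  moves=[
    [0, [0.001, 0, 0], [0, 0, 0]],
    [0, [0.001, 0, 0], [0, 0, 0]],
    [0, [0.001, 0, 0], [0, 0, 0]],
    [0, [0.001, 0, 0], [0, 0, 0]],
    [0, [0, 0, 0], [0, 0, 0]],
    [0, [0, 0, 0], [0, 0, 0]],
    [0, [0, 0, 0], [0, 0, 0]],
    [0, [0, 0, 0], [0, 0, 0]],
    [0, [0, 0, 0], [0, 0, 0]],
    [0, [0, 0, 0], [0, 0, 0]],
  ],
)

```text
time: 6.13
eef_pos: [0.5238, -0.0985, 0.0614]
tcp_rot: [0.788, 0.616, -0.001, 0.001]
contact_force: [-2.4, -5.6, -1.0]
opening: 0.002
finger_force: 3.0
```

>>> move_arm(
  moves=[
    [0, [0.001, 0, 0], [0, 0, 0]],
    [0, [0.001, 0, 0], [0, 0, 0]],
    [0, [0, 0, 0], [0, 0, 0]],
    [0, [0, 0, 0], [0, 0, 0]],
    [0, [0, 0, 0], [0, 0, 0]],
    [0, [0, 0, 0], [0, 0, 0]],
    [0, [0, 0, 0], [0, 0, 0]],
    [0, [0, 0, 0], [0, 0, 0]],
    [0, [0, 0, 0], [0, 0, 0]],
    [0, [0, 0, 0], [0, 0, 0]],
  ],
)

```text
time: 6.97
eef_pos: [0.5239, -0.0984, 0.0615]
tcp_rot: [0.788, 0.616, -0.003, 0.002]
contact_force: [-4.1, -10.9, -0.9]
opening: 0.001
finger_force: 6.1
```

Hard contact: the force rose to 11 N with no motion, so the cutter is parked. Backing off, rising and going to look at the handle.

>>> move_arm(
  moves=[
    [0, [-0.01, 0, 0], [0, 0, 0]],
    [0, [-0.01, 0, 0], [0, 0, 0]],
    [0, [0, 0, -0.03], [0, 0, 0]],
    [0, [0, 0, -0.04], [0, 0, 0]],
    [0.4, [0, 0, -0.04], [0, 0, 0]],
    [0.4, [-0.029, 0.014, 0], [0, 0, 0]],
    [0.4, [-0.029, 0.014, 0], [0, 0, 0]],
    [0.4, [-0.029, 0.014, 0], [0, 0, 0]],
    [0.4, [-0.029, 0.014, 0], [0, 0, 0]],
    [0.4, [0, 0, 0], [0, 0, 0]],
  ],
)

```text
time: 7.8
eef_pos: [0.5468, -0.246, 0.1722]
tcp_rot: [0.789, 0.614, 0.0, 0.002]
contact_force: [-0.7, -0.3, 0.1]
opening: 0.4
finger_force: 0.0
```

```bash
python3 - <<'E'
from h import *
s=get_state();im=read_camera("wrist");C=cam("wrist",s)
print(s['eef_pos'],s['tcp_rot'])
cv2.imwrite("pics/w4.png",cv2.cvtColor(im,cv2.COLOR_RGB2BGR))
E
```

```text
[ 0.54684498 -0.24601646  0.17220665] [7.89489273e-01 6.13761027e-01 4.52457132e-04 1.97103767e-03]
```

View pics/w4.png

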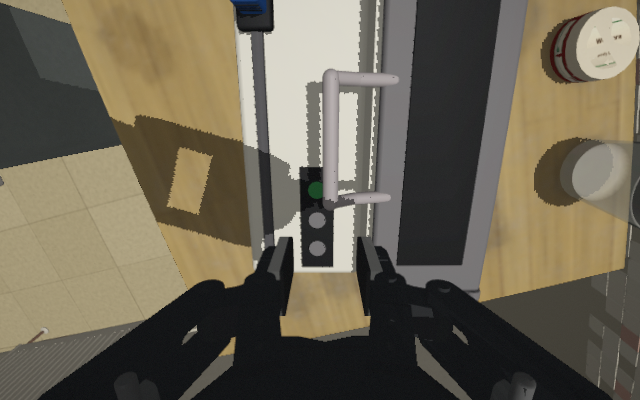

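Wrist view: handle bar from (331,73) to (330,200), centre about (330,137), running nearly straight up the picture. The cutter sits at the top edge by the stop.

```bash
python3 - <<'E'
from h import *
s=get_state();C=cam("wrist",s);Rt=R.from_quat(s['tcp_rot']).as_matrix()
A,B=onz(C,(331,78),.098),onz(C,(330.5,195),.098);M=(A+B)/2;d=A-B
print(A,B,M,np.arctan2(-d[0],d[1]),'tool',Rt.T@(M-s['eef_pos']),'toolyaw',2*np.arctan2(s['tcp_rot'][1],s['tcp_rot'][0])-np.pi/2)
E
```

```text
[ 0.57333227 -0.15248422  0.098     ] [ 0.55255417 -0.2349528   0.098     ] [ 0.56294322 -0.19371851  0.098     ] -0.24681479069282697 tool [0.05232423 0.00385631 0.07369351] toolyaw -0.2486412212429585
```

>>> move_arm(
  grip_force=40,
  moves=[
    [0.4, [0.026, 0.002, 0], [0, 0, 0]],
    [0.4, [0.026, 0.002, 0], [0, 0, 0]],
    [0.4, [0, 0, 0.02], [0, 0, 0]],
    [0.4, [0, 0, 0.02], [0, 0, 0]],
    [0.4, [0, 0, 0.02], [0, 0, 0]],
    [0.4, [0, 0, 0.015], [0, 0, 0]],
    [0.4, [0, 0, 0.01], [0, 0, 0]],
    [0.4, [0, 0, 0.006], [0, 0, 0]],
    [0.4, [0, 0, 0], [0, 0, 0]],
    [0.4, [0, 0, 0], [0, 0, 0]],
  ],
)

```text
time: 8.68
eef_pos: [0.5626, -0.1912, 0.0808]
tcp_rot: [0.788, 0.615, 0.0, 0.0]
contact_force: [0.5, 0.2, -0.4]
opening: 0.401
finger_force: 0.0
```

>>> move_arm(
  grip_force=40,
  moves=[
    [0, [0, 0, 0], [0, 0, 0]],
    [0, [0, 0, 0], [0, 0, 0]],
    [0, [0, 0, 0], [0, 0, 0]],
    [0, [0, 0, 0], [0, 0, 0]],
    [0, [0, 0, 0], [0, 0, 0]],
    [0, [0, 0, 0], [0, 0, 0]],
    [0, [0, 0, 0], [0, 0, 0]],
    [0, [0, 0, 0], [0, 0, 0]],
    [0, [0, 0, 0], [0, 0, 0]],
    [0, [0, 0, 0], [0, 0, 0]],
  ],
)

```text
time: 9.52
eef_pos: [0.5651, -0.1923, 0.0821]
tcp_rot: [0.788, 0.615, 0.002, 0.004]
contact_force: [6.5, -1.3, -3.2]
opening: 0.12
finger_force: 39.0
```

Gripped the bar. I'll lift along the hinge arc (radius 0.14 m), first half.

>>> move_arm(
  moves=[
    [0, [0, 0.002, -0.006], [0, 0, 0]],
    [0, [0, 0.002, -0.006], [0, 0, 0]],
    [0, [0, 0.002, -0.006], [0, 0, 0]],
    [0, [0, 0.002, -0.006], [0, 0, 0]],
    [0, [0, 0.002, -0.0055], [0, 0, 0]],
    [0, [0, 0.0025, -0.0055], [0, 0, 0]],
    [0, [0, 0.003, -0.0055], [0, 0, 0]],
    [0, [0, 0.003, -0.0055], [0, 0, 0]],
    [0, [0, 0.003, -0.005], [0, 0, 0]],
    [0, [0, 0.003, -0.005], [0, 0, 0]],
  ],
)

```text
time: 10.35
eef_pos: [0.5838, -0.197, 0.1362]
tcp_rot: [0.788, 0.616, -0.002, -0.003]
contact_force: [-6.4, -2.0, -2.7]
opening: 0.121
finger_force: 38.8
```

>>> move_arm(
  moves=[
    [0, [0, 0.0036, -0.0049], [0, 0, 0]],
    [0, [0, 0.0036, -0.0049], [0, 0, 0]],
    [0, [0, 0.004, -0.0046], [0, 0, 0]],
    [0, [0, 0.004, -0.0046], [0, 0, 0]],
    [0, [0, 0.0044, -0.0042], [0, 0, 0]],
    [0, [0, 0.0044, -0.0042], [0, 0, 0]],
    [0, [0, 0.0048, -0.0038], [0, 0, 0]],
    [0, [0, 0.0048, -0.0038], [0, 0, 0]],
    [0, [0, 0.005, -0.0034], [0, 0, 0]],
    [0, [0, 0.005, -0.0034], [0, 0, 0]],
  ],
)

```text
time: 11.18
eef_pos: [0.6257, -0.2077, 0.1823]
tcp_rot: [0.788, 0.616, -0.003, -0.003]
contact_force: [-14.2, 1.5, 12.4]
opening: 0.121
finger_force: 39.0
```

>>> move_arm(
  moves=[
    [0, [0, 0, 0], [0, 0, 0]],
    [0, [0, 0, 0], [0, 0, 0]],
    [0, [0, 0, 0], [0, 0, 0]],
    [0, [0, 0, 0], [0, 0, 0]],
    [0, [0, 0, 0], [0, 0, 0]],
    [0, [0, 0, 0], [0, 0, 0]],
    [0, [0, 0, 0], [0, 0, 0]],
    [0, [0, 0, 0], [0, 0, 0]],
    [0, [0, 0, 0], [0, 0, 0]],
    [0, [0, 0, 0], [0, 0, 0]],
  ],
)

```text
time: 12.02
eef_pos: [0.6265, -0.2079, 0.1828]
tcp_rot: [0.788, 0.616, -0.002, -0.002]
contact_force: [-13.2, 1.7, 10.7]
opening: 0.119
finger_force: 39.9
```

```bash
python3 - <<'E'
from h import *
s=get_state();im=read_camera("wrist");C=cam("wrist",s);Rt=R.from_quat(s['tcp_rot']).as_matrix()
x=np.array([np.cos(.247),-np.sin(.247),0])
d=s['eef_pos']-np.array([.5651,-.1923,.0821]);print(s['eef_pos'],s['tcp_rot'],s['contact_force'],'back',d@x,'up',d[2],'lat',d@[.2445,.97,0])
b,u=-.138+d@x,.022+d[2]
print('angle by displacement',np.degrees(np.arctan2(u,-b))-9.06,'radius',np.hypot(b,u))
g=s['eef_pos']-Rt[:,2]*.019
print('angle by bar z',np.degrees(np.arcsin((g[2]-.076)/.1397))-9.06,g)
for nm,lo,hi,z in(("blue",(100,120,40),(125,255,255),.082),("red",(0,150,70),(8,255,255),.057)):
    for ce,st in blobs(im,lo,hi,30): print(nm,ce,st,onz(C,ce,z).round(4))
w=cv2.cvtColor(im,cv2.COLOR_RGB2BGR);a=cv2.cvtColor(read_camera("side"),cv2.COLOR_RGB2BGR)
cv2.imwrite("pics/w5.png",np.vstack([w[:300],cv2.resize(a[140:240,220:434],(640,300))]))
E
```

```text
[ 0.62647265 -0.2078881   0.18280571] [ 0.78803267  0.6156258  -0.00232998 -0.00198824] [-13.23509229   1.69188392  10.73421944] back 0.0633212353338756 up 0.10070570812699411 lat -0.00011484830485155147
angle by displacement 49.615282062614305 radius 0.1436440346795002
angle by bar z 55.169057366035005 [ 0.62658893 -0.20789314  0.20180535]
blue [176.8, 74.9] [156, 62, 43, 27, 952] [ 0.5363 -0.082   0.082 ]
red [183.5, 46.0] [168, 38, 33, 16, 449] [ 0.5393 -0.0565  0.057 ]
```

View pics/w5.png

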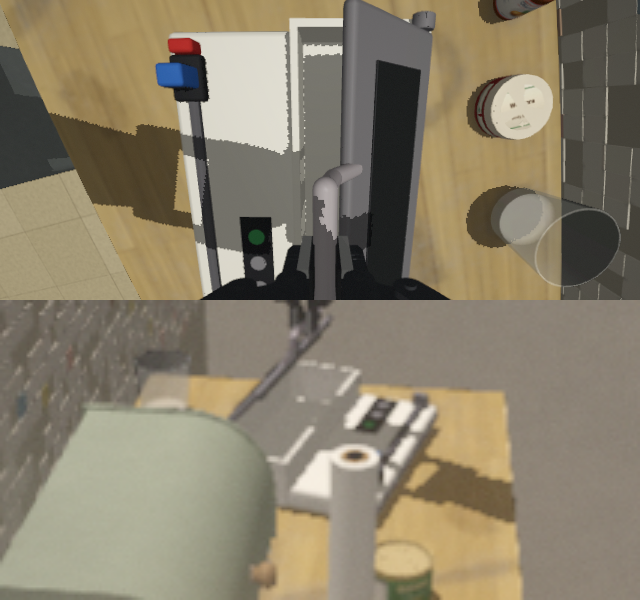

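The cutter is parked against the stop (blue (177,75), red (183,46), shoe touching). The lid is open, its front edge at column 345, the bar at (325,185–290). Now a check of the angle from the picture.

```bash
python3 - <<'E'
from h import *
from scipy.optimize import brentq
s=get_state();C=cam("wrist",s);psi=-.247
x=np.array([np.cos(psi),np.sin(psi),0]);y=np.array([-np.sin(psi),np.cos(psi),0]);z=np.array([0,0,1.])
im=cv2.imread("pics/w5.png")
print(im[60:61,335:362].mean(2).astype(int), im[230,300:350].mean(1).astype(int))
for M in([.5629,-.1937,.098],[.5651,-.1923,.098]):
    H=np.array(M)+.138*x;H[2]=.076
    def ang(uv,f,u):
        c,d=ray(C,uv)
        n=np.cross(d,y)
        g=lambda t:n@(H-x*(f*np.cos(t)-u*np.sin(t))+z*(f*np.sin(t)+u*np.cos(t))-c)
        ts=np.radians(np.arange(30,75));v=[g(t) for t in ts]
        return [round(float(np.degrees(brentq(g,ts[i],ts[i+1]))),2) for i in range(len(ts)-1) if v[i]*v[i+1]<0]
    print('bar',ang((325.5,230),.138,.022),'under edge',ang((344,70),.098,-.002),ang((343,110),.098,-.002),'top edge',ang((352,70),.098,.008))
E
```

```text
[[115 115 115 115 115 115 115  67  60  72  82  93 102 106 111 115 120 123
  126 121 116 112 107 105 105 106 105]] [111 103 122 126 123 105 109 111 110 110 111 111 103  79  78  80  80  81
  81  82  82  83  83  83  83  82  81 165 162 161  97 163 164 159 154 146
 136 110  96  56  51  52  52  54  54  54  54  57  56  55]
bar [49.4] under edge [51.01] [50.91] top edge [48.42]
bar [48.54] under edge [49.69] [49.59] top edge [47.18]
```

Estimates are 48.5–49.5°. Nudging up about 1°.

>>> move_arm(
  moves=[
    [0, [0, 0.001, -0.001], [0, 0, 0]],
    [0, [0, 0.001, -0.001], [0, 0, 0]],
    [0, [0, 0, 0], [0, 0, 0]],
    [0, [0, 0, 0], [0, 0, 0]],
    [0, [0, 0, 0], [0, 0, 0]],
    [0, [0, 0, 0], [0, 0, 0]],
    [0, [0, 0, 0], [0, 0, 0]],
    [0, [0, 0, 0], [0, 0, 0]],
    [0, [0, 0, 0], [0, 0, 0]],
    [0, [0, 0, 0], [0, 0, 0]],
  ],
)

```text
time: 12.95
eef_pos: [0.6282, -0.2083, 0.184]
tcp_rot: [0.788, 0.616, -0.003, -0.002]
contact_force: [-11.7, 1.1, 9.3]
opening: 0.123
finger_force: 39.6
```

```bash
python3 - <<'E'
from h import *
s=get_state();x=np.array([np.cos(.247),-np.sin(.247),0])
d=s['eef_pos']-np.array([.5651,-.1923,.0821]);b=d@x
print(b,d[2],s['contact_force'],'angle',np.degrees(np.arccos((.138-b)/.1397))-9.06, np.abs(s['dq']).max())
E
```

```text
0.06511168533868471 0.10190468293346427 [-11.65954988   1.12037653   9.26856541] angle 49.49036567612182 0.0017299829381384364
```

```bash
python3 -c "
from plant import *
print(sign_off())"
```

```text
the job is handed in; nothing more can be done
None
```

The cutter is parked against the red stop and the lid is held open with the gripper still on the bar, at an estimated 49.5–50 degrees; the job was handed in at about 13 s, and no verdict came back.

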